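Sort the bench after the practical

TASK

Clear up what the practical left on the bench: the steel tweezers and the spatula go into the metal instrument box, whose lid you then shut; the small clear glass reagent bottle and the screw-cap jar go back, upright all the way, into the white rack, each standing at the bottom of the well made for its size; and the rubber stopper goes into the small dish. Let go of everything at the end.

Things in the scene. Friction and masses are not known exactly. Their poses are not given: they have to be found in the camera images.
- tweezers: steel tweezers lying flat, loose, 126 long x 13 wide x 8 mm high, 20 g. Origin under the middle; x along the length (tips and bow may be either way round), y across the blades. Take them across the blades near the middle, 12 to 13 mm wide there.
- spatula: all-steel laboratory spatula lying flat, loose, 129 mm long, 35 g: flat handle 10 mm wide and 8 mm high from x = -52 to +16 mm, thin round neck, then a flat rounded blade 16 mm wide to x = +75 mm. Origin at bench level under the balance point, x along it towards the blade, y across the handle. Take it across the handle at the origin.
- bottle: small clear, pale glass reagent bottle with fixed glass stopper, upright, loose, 46 mm in diameter, 89 mm high, 130 g; straight body to 57 mm, then a shoulder narrowing to 36 mm across at 77 mm, then the stopper head, widening from 20 to 27 mm across at 87 mm. Best held by the straight body near its top, at 40 to 55 mm, so that the fingers stay above the rack. Origin in the middle of its underside, z up.
- jar: white plastic jar with red screw cap (fixed), upright, loose, body 63 mm in diameter and straight to 55 mm, shoulder to 72 mm, cap 55 mm across from 73 mm to 98 mm, 140 g. Origin in the middle of its underside, z up.
- stopper: dark solid rubber stopper standing on its narrow end, loose, 35 mm across the top, 28 mm at the foot, 30 mm high, 18 g. Origin in the middle of its underside.
- instrument_box: aluminium instrument box, fixed to the bench, 133 (x) x 205 (y) x 66 mm closed; lid open at the start. Origin in the middle of its underside, x towards the hinge at the back, y along the length. Inside: x from -48 to +54 mm, y from -93 to +93 mm, floor 2 mm and rim 45 mm above the bench. The tools (longer than the box is deep in x) lie flat only with their length roughly along y; both fit side by side.
- instrument_box_lid (a joint): lid angle in rad, 0 = shut, up to 1.92 open; starts at 1.6 to 1.75. The hinge axis is parallel to the box's y at box x = +62 mm, z = 46 mm. The shut lid is a plate with its upper face at z = 66 mm from x = -51 to +56 mm; standing open its free edge is about 155 mm above the bench and 85 to 100 mm behind the box's origin. It stays where left while it stands (above about 45 degrees) and falls shut below that; a light push from behind (towards box -x) and then down closes it.
- rack: white plastic bottle rack with grey cheeks, fixed, 98 (x) x 182 (y) x 38 mm. Origin in the middle of its underside. Two open round wells with 3 mm chamfers: the small one, 58 mm across, centred at x = 0, y = +44 mm; the large one, 78 mm across, at x = 0, y = -34 mm. Upper face at 36 mm, well floor at 9 mm above the bench. The bottle belongs in the small well, the jar (too big for that) in the large one.
- dish: small round green plastic dish, fixed, 94 mm across the rim, 22 mm high, flat floor about 56 mm across and 4 mm above the bench, sloping wall. Origin in the middle of its underside.
Mind the look-alikes: they are no part of the job. Leave any blue look-alike of the bottle alone.

How it is judged:
At the end, for the whole second after the job is handed in: Tweezers and spatula inside the box (origins < 25 mm up), lid shut (< 0.08 rad); bottle in the small and jar in the large well (within 12 mm of its centre in x and y, underside < 15 mm up, tilt < 0.15 rad); stopper in the dish (< 40 mm from its centre, < 26 mm up); all at rest (< 0.02 m/s) (x of tweezers in the frame of instrument_box between -0.048 and 0.053 m and y of tweezers in the frame of instrument_box between -0.07 and 0.07 m and z of each of tweezers, spatula in the frame of instrument_box below 0.025 m and x of spatula in the frame of instrument_box between -0.048 and 0.053 m and y of spatula in the frame of instrument_box between -0.07 and 0.07 m and value of joint instrument_box_lid below 0.08 rad and x of bottle in the frame of rack between -0.012 and 0.012 m and y of bottle in the frame of rack between 0.032 and 0.056 m and z of each of bottle, jar in the frame of rack below 0.015 m and angle between each of bottle, jar's own z axis and vertical below 0.15 rad and x of jar in the frame of rack between -0.012 and 0.012 m and y of jar in the frame of rack between -0.046 and -0.022 m and horizontal distance between stopper and dish below 0.04 m and height (world z) of stopper below 0.026 m and linear speed of each of tweezers, spatula, bottle, jar, stopper below 0.02 m/s); the robot touches nothing.
It fails at once if the bottle is tipped more than 0.7 rad (angle between bottle's own z axis and vertical above 0.7 rad).
It fails at once if the jar is tipped more than 0.7 rad (angle between jar's own z axis and vertical above 0.7 rad).
It also fails if it takes over 131 s, if anything falls off the work surface, if the arm or the gripper's body presses on something with over 40 N, if the wrist force passes 120 N, or if a joint passes its speed limit or range.

ROBOT

A 6-joint arm with a two-finger parallel gripper is mounted at the origin on a cart in front of the work surface, level with it; the furniture and walls round the work are solid. World frame = base frame: x ahead of the robot, y to its left, z up, the work surface at z = 0. Lengths are in m, angles in rad, forces in N, time in s.
With the tool pointing down it reaches from about 0.225 to 0.875 m from the base axis. Payload 3.4 kg.
Tool frame: the origin (TCP) lies midway between the tips of the shut fingers; the grasp point (between the pads) lies 19 mm behind it; z points along the fingers, y is the line along which they close (so a half turn about z gives the same grasp; the last joint's range is limited). The gripper opens to 85 mm and grips with 20 to 120 N. Pads are 22 mm wide; open, the fingers measure 114 mm over their backs; the gripper's body (76 mm by 85 mm) begins 54 mm behind the grasp point. The pads swing forward as they close: fully open they stand 13 mm farther back than shut.
Start: joints at [1.015, 0.276, 1.505, -0, 1.361, -0.121], TCP at [0.242, 0.522, 0.231] pointing down, gripper open.
Joint ranges: [-2.89, 2.89], [-0.75, 2.08], [0.22, 2.7], [-1.18, 4.32], [0.11, 2.71], [-2.7, 2.7]. Speed limits (rad/s): [2.57, 2.57, 3.14, 3.14, 3.14, 3.14].

INTERFACE

Orientations are given as a rotation vector (axis times angle).
In Python, from bench import get_state, get_image, get_calibration, job_done gives the robot as it stands.
- The arm moves only by the tool drive_tool, never from a script. Its argument "targets" is a list of rows, each a list of 7 numbers: the gripper's target within -1 to 1 (shut at 1, half-way at 0, fully open at -1), then the shift along the world's x, y, z normalised to -1 to 1, where 1 is 30 cm, then the turn, a rotation vector about the world's x, y, z normalised to -1 to 1, where 1 is pi rad. In form: [[fingers, x, y, z, rx, ry, rz], ...]. A call has 1 to 20 rows; each row shifts and turns the commanded pose from where the row before left it; what a row does not reach is not made up. A row lasts 1/10 s, in which the tool goes at most 50 mm and 8.59 degrees, less where a joint would pass 70% of its speed; a pose out of reach is approached as far as the arm can. A call with a number of a shift or a turn outside -1 to 1 is refused whole. A call with a gripper value outside its range is refused whole. The fingers move at their own pace and stop on an object; "force" is the grip in N (left out, the last holds). Time passes only in rows, so rows that do not move let the fingers close. It gives the time, the measured TCP pose, the force, the opening and the grip force at its end, in the units of the state.
- get_state(): the state, without advancing time (a new reading comes with each control period).
- get_image(name): name is "scene" or "top"; returns (picture, depth): 384x512x3 uint8, blue, green, red; 384x512 float32, m along the optical axis (not along the pixel's ray), 0 where there is no reading.
- get_calibration(name): a dict with "camera_matrix" (3x3 intrinsics, pixels), "rvec" (rotation vector, rad) and "tvec" (3), from world to camera coordinates, as OpenCV has them. Camera axes: x right, y down, z forward; pixel columns grow to the right and rows downward; lengths in m; the calibration is good to about 2 mm. A picture is of the moment at which its call begins. get_calibration takes no time and is no camera call.
- job_done(): hands the job in; it is judged then, once.
The state is a dict: "time": time; "joints": joint angles; "dq": joint speeds; "joint_efforts": joint torques, N m; "tcp_pos": TCP position; "ee_rot": TCP orientation; "contact_force": force on the tool from outside, world axes, zero at the start; "torque": the same for the moment, N m; "grip_width": finger opening in m; "finger_force": force on a finger pad.
Only numpy, scipy, OpenCV 4.12 (cv2) and the standard library are available. Lean on these libraries where they do the work, as an engineer would, in place of code of your own. Each camera call takes 0.05 s, during which the arm holds its last target. There are 200 camera calls.

## Working session

There is one attempt and no reset: what is moved stays moved. The work goes in short steps, Python scripts to look and compute and a tool call to move; the robot and the scene stay as the last step left them, time stands still between calls to the robot, and variables do not carry over. Pictures are saved under pics/ and viewed, at most 14 in all, crops included, and the job is handed in when it is done.

Besides the shell and the picture viewer there is one more tool, called after ">>>" as name(argument=value, ...), one argument or row to a line, values as JSON. drive_tool: Moves the arm, as the interface text tells. Scaled input: -1 to 1 covers 30 cm each way for a shift and pi rad each way for a turn. Its arguments: {"type":"object","properties":{"targets":{"type":"array","items":{"type":"array","items":{"type":"number","minimum":-1,"maximum":1}}},"force":{"type":"number"}},"required":["targets"]}

```bash
mkdir -p pics
cat > h.py <<'E'
import numpy as np, cv2
from bench import *
def grab(n):
    im,d=get_image(n); np.savez(f'{n}.npz',im=im,d=d); return im,d
def load(n):
    z=np.load(f'{n}.npz'); return z['im'],z['d']
def cal(n):
    c=get_calibration(n); R=cv2.Rodrigues(np.array(c['rvec'],float))[0]
    return np.array(c['camera_matrix']),R,np.array(c['tvec'],float).reshape(3)
def ray(n,uv,z):
    K,R,t=cal(n); uv=np.atleast_2d(uv).astype(float)
    r=(np.linalg.inv(K)@np.c_[uv,np.ones(len(uv))].T); r=(R.T@r).T; o=-R.T@t
    return o+r*((z-o[2])/r[:,2])[:,None]
def cloud(n,d):
    K,R,t=cal(n); v,u=np.mgrid[:d.shape[0],:d.shape[1]]
    p=np.stack([(u-K[0,2])/K[0,0]*d,(v-K[1,2])/K[1,1]*d,d],-1)
    return (p-t)@R
E
python3 - <<'E'
from h import *
for n in('top','scene'):
    im,d=grab(n); cv2.imwrite(f'pics/{n}0.png',cv2.resize(im,(800,600),interpolation=cv2.INTER_CUBIC))
    K,R,t=cal(n);print(n,-R.T@t,R[2],K[0,0],(d==0).sum())
print(get_state())
E
```

```text
top [ 0.40089646 -0.03991229  1.14960024] [ 0.17497182 -0.00911283 -0.98453127] 425.5938043288447 779
scene [-0.06113485 -0.59939886  0.53434953] [ 0.67161487  0.55613745 -0.48953509] 360.8983342835109 2762
{'time': 0.1, 'joints': array([ 1.01500680e+00,  2.76539993e-01,  1.50602893e+00,  1.30580345e-05,
        1.36072526e+00, -1.21027656e-01]), 'dq': array([-1.16571897e-05, -2.75208486e-03, -2.66629148e-03, -1.25491782e-03,
       -3.92726843e-04,  3.34246600e-04]), 'joint_efforts': array([ 2.45834977e-03, -4.17698014e+01, -2.46405137e+01, -1.00527238e-04,
        5.73514699e-03,  3.39046483e-05]), 'tcp_pos': array([0.24194172, 0.52108214, 0.2305126 ]), 'ee_rot': array([-6.77436060e-01, -3.06709208e+00,  2.51405971e-03]), 'contact_force': array([ 0.08321567, -0.27530997, -0.41219508]), 'torque': array([-0.01121105,  0.01201714,  0.01223671]), 'finger_force': 0.0, 'grip_width': 0.08534710763649704}
```

View pics/top0.png

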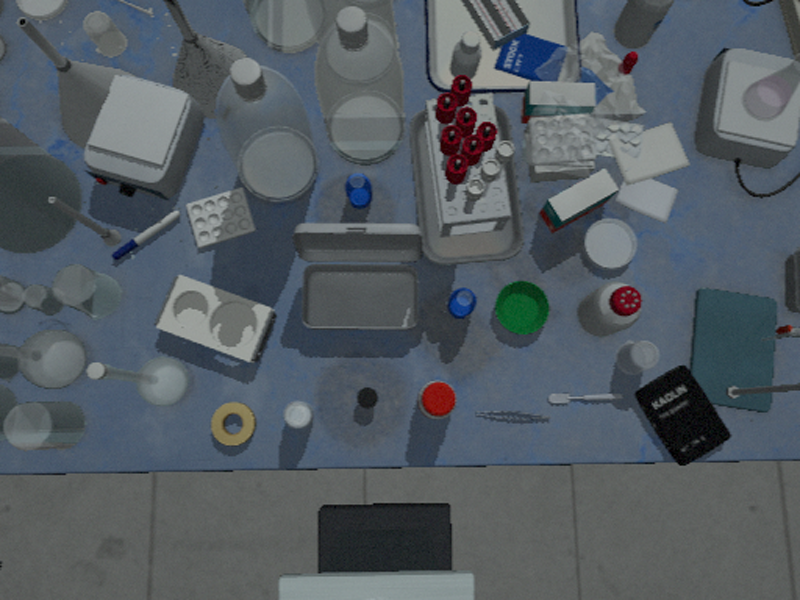

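View pics/scene0.png

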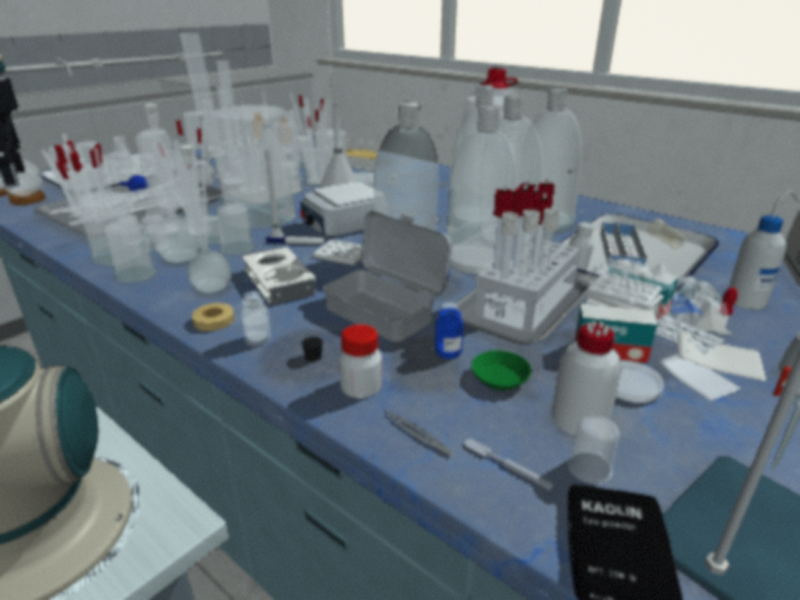

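The top view (800×600 px) shows:
- **Fixtures:** rack (215,320), open box (360,298), green dish (522,307).
- **Things to move:** red-cap jar (438,400), dark stopper (367,398), pale bottle (298,415), tweezers (512,416), spatula (585,398, blade to the left).
- **Look-alikes:** blue bottles at (462,303) and (358,190) to leave alone. The red-capped bottle (620,300) is larger and isn't the jar.

Next I measure the positions and take an enlarged crop.

Run:
```python
from h import *
im,d=load('top'); P=cloud('top',d); s=.64
hsv=cv2.cvtColor(im,cv2.COLOR_BGR2HSV)
def roi(x0,y0,x1,y1):
    m=np.zeros(d.shape,bool); m[int(y0*s):int(y1*s),int(x0*s):int(x1*s)]=1; return m
def rect(name,m,z=None):
    m=m.astype(np.uint8); n,l,st,c=cv2.connectedComponentsWithStats(m)
    i=1+np.argmax(st[1:,4]); v,u=np.nonzero(l==i)
    Q=P[v,u] if z is None else ray('top',np.c_[u,v],z)
    r=cv2.minAreaRect((Q[:,:2]*1000).astype(np.float32)); b=cv2.boxPoints(r)
    e=[b[1]-b[0],b[2]-b[1]]; e=max(e,key=np.linalg.norm)
    print(name,len(v),'c',np.round(r[0],1),'size',np.round(r[1],1),'yaw long',round(np.degrees(np.arctan2(e[1],e[0])),1),'mean',np.round(Q[:,:2].mean(0)*1000,1),'z',np.round(np.percentile(P[v,u][:,2]*1000,[5,50,95]),1))
Z=P[...,2]
rect('rack top',roi(145,265,285,370)&(Z>.03)&(Z<.045))
# wells: holes in rack
m=roi(145,265,285,370)&(Z<.025)&(Z>.0)&(hsv[...,1]<60)
rect('large well',m&roi(210,300,265,350)); rect('small well',m&roi(170,285,208,325))
rect('box rim',roi(295,255,425,340)&(Z>.035)&(Z<.052))
rect('box floor',roi(295,255,425,340)&(Z>-.005)&(Z<.012)&(hsv[...,1]<50))
rect('lid',roi(285,215,430,266)&(Z>.06))
H,S,V=cv2.split(hsv)
rect('dish',roi(480,270,560,345)&(H>45)&(H<75)&(S>100)); rect('dish rim',roi(480,270,560,345)&(H>45)&(H<75)&(S>100)&(Z>.017))
rect('jar cap',roi(410,370,470,430)&((H<12)|(H>170))&(S>120),.098)
rect('jar cap d',roi(410,370,470,430)&(Z>.09))
rect('stopper top',roi(345,375,390,415)&(Z>.024))
rect('bottle>.07',roi(270,385,325,445)&(Z>.07)); rect('bottle>.02',roi(270,385,325,445)&(Z>.02))
rect('tweez',roi(465,400,560,432)&(Z>.003)&(Z<.03)); rect('tweezcol',roi(465,400,560,432)&(S<75),.005)
rect('spat',roi(540,385,640,415)&(Z>.003)&(Z<.03)); rect('spatcol',roi(540,385,635,412)&(S<75)&(V>110),.006)
sp=ray('top',[[585*s,398*s]],0.005);print(sp)
# blue look-alikes
rect('blue',roi(440,280,485,330)&(H>105)&(S>150))
crop=im[220:310,170:410]; cv2.imwrite('pics/crop1.png',cv2.resize(crop,None,fx=3.33,fy=3.33,interpolation=cv2.INTER_CUBIC))
hm=np.clip(Z/0.3*255,0,255).astype(np.uint8); cv2.imwrite('pics/hm.png',cv2.resize(cv2.applyColorMap(hm,cv2.COLORMAP_JET),(800,600)))
```

```text
rack top 1511 c [573.4 268.8] size [182.3  97.9] yaw long 68.9 mean [574.5 272.3] z [32.3 36.2 40. ]
large well 653 c [564.3 242.5] size [77.2 75.4] yaw long 45.0 mean [564.3 242.5] z [ 5.6  9.4 12.8]
small well 345 c [593.5 317.8] size [52.7 56.9] yaw long -89.0 mean [593.  317.1] z [ 5.6  9.3 12.8]
box rim 339 c [605.7  22.2] size [193.4 108.6] yaw long 89.1 mean [618.   29.3] z [38.7 43.5 47.9]
box floor 2436 c [608.8  21.8] size [188.9  97.7] yaw long 89.2 mean [608.7  22.4] z [-2.5  1.3  5.8]
lid 1304 c [563.6  37. ] size [202.9 297.1] yaw long -9.0 mean [687.6  20.4] z [ 64.4 109.4 164.3]
dish 899 c [ 525.6 -158.3] size [ 92.1 331.2] yaw long -59.0 mean [ 585.7 -258.5] z [ 0.8  7.3 21.6]
dish rim 65 c [ 615.6 -274.4] size [70.  20.6] yaw long 60.2 mean [ 615.9 -276.8] z [17.3 19.9 23.6]
jar cap 360 c [ 429.3 -103.3] size [49.1 48.4] yaw long 89.0 mean [ 429.1 -103.8] z [ 94.1  98.  101.3]
jar cap d 370 c [428.3 -83.8] size [49.8 90.6] yaw long -86.8 mean [ 429.2 -102.7] z [ 94.1  98.  101.4]
stopper top 138 c [419.   -3.5] size [76.2 32.9] yaw long 43.2 mean [435.   11.4] z [26.1 29.6 33.7]
bottle>.07 167 c [408.3  51. ] size [182.1  34.3] yaw long 89.2 mean [409.6 121.4] z [74.7 85.8 91.5]
bottle>.02 290 c [408.   52.3] size [184.6  45.2] yaw long 89.1 mean [409. 119.] z [41.2 76.1 90.6]
tweez 15 c [ 411.3 -222.4] size [26.8  5.3] yaw long 89.0 mean [ 409.5 -223.4] z [ 3.3  6.1 11.7]
tweezcol 890 c [ 401.9 -237.6] size [151.9  49.7] yaw long 89.0 mean [ 402.8 -242.1] z [-3.4  0.4  6. ]
spat 190 c [ 431.1 -359.2] size [ 18.  123.6] yaw long -88.3 mean [ 430.  -357.1] z [ 3.5  6.1 10.6]
spatcol 488 c [ 430.2 -345.7] size [128.9  42.2] yaw long 89.0 mean [ 434.6 -332.5] z [-3.4  1.3  8.5]
[[ 0.42800015 -0.36059427  0.005     ]]
blue 207 c [ 507.9 -106.9] size [ 43.  251.9] yaw long -27.8 mean [ 582.1 -146.2] z [20.9 65.3 89.5]
```

View pics/crop1.png

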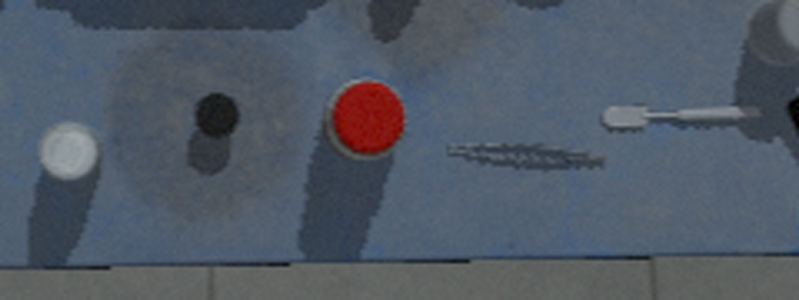

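View pics/hm.png

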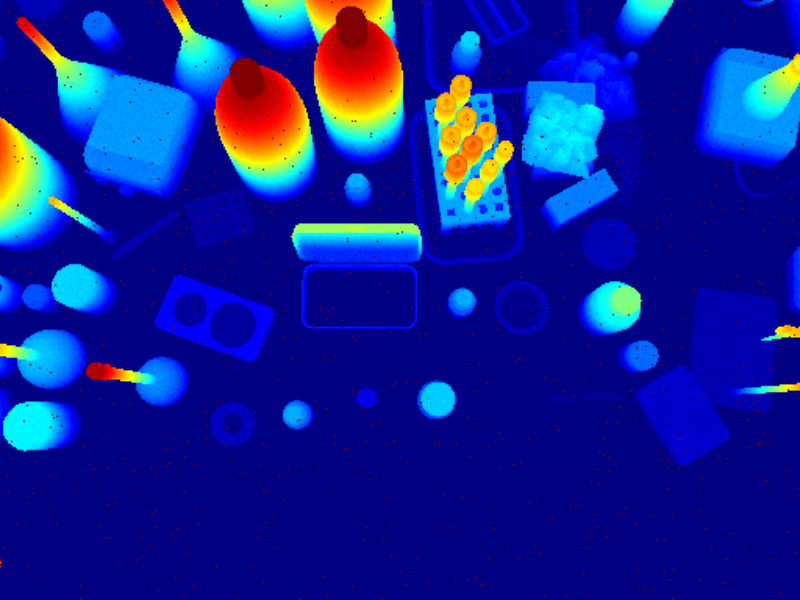

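The crop shows, left to right: the clear pale bottle (70,150), the dark stopper (217,115), the red-cap jar (367,117), the tweezers (447–605,157) and the spatula (602–760,115, blade at the left, +y). The height map shows tall glassware behind the lid and to the left of the rack. Next I refine the positions with both cameras.

```bash
cat > m.py <<'E'
from h import *
def circ(Q):  # least squares circle
    A=np.c_[2*Q[:,:2],np.ones(len(Q))]; b=(Q[:,:2]**2).sum(1); s=np.linalg.lstsq(A,b,rcond=None)[0]
    return s[:2],np.sqrt(s[2]+s[0]**2+s[1]**2)
def clouds():
    out={}
    for n in('top','scene'):
        im,d=load(n); d=cv2.medianBlur(d,3); out[n]=(im,cloud(n,d),d)
    return out
def sel(P,d,x,y,z): return (d>0)&(P[...,0]>x[0])&(P[...,0]<x[1])&(P[...,1]>y[0])&(P[...,1]<y[1])&(P[...,2]>z[0])&(P[...,2]<z[1])
E
python3 - <<'E'
from m import *
C=clouds(); np.set_printoptions(suppress=True,precision=1)
B={'jar cap':((.38,.48),(-.16,-.05),(.09,.11)),'bottle head':((.36,.46),(.07,.17),(.08,.1)),'stopper':((.39,.47),(-.03,.05),(.025,.036)),'dish':((.5,.68),(-.33,-.18),(.015,.03)),'blue1':((.5,.65),(-.2,-.1),(.075,.1)),'blue2':((.68,.85),(-.05,.1),(.06,.1)),'flask neck':((.4,.6),(.3,.5),(.15,.4)),'flask body':((.4,.6),(.28,.46),(.03,.12)),'lid':((.62,.75),(-.1,.14),(.07,.2)),'lid top':((.62,.75),(-.1,.14),(.14,.2)),'rack':((.5,.66),(.15,.39),(.033,.041)),'behind lid >.15':((.725,.95),(-.1,.15),(.1,.5)),'spat':((.39,.46),(-.45,-.26),(.004,.015))}
for k,b in B.items():
    for n in C:
        im,P,d=C[n]; m=sel(P,d,*b); Q=P[m]*1000
        if len(Q)<5: print(k,n,len(Q)); continue
        lo,hi=np.percentile(Q,[2,98],axis=0); print(k,n,len(Q),'mid',((lo+hi)/2),'mean',Q.mean(0),'ext',hi-lo)
im,P,d=C['top']
# tweezers: grey vs blue bench
g=cv2.cvtColor(im,cv2.COLOR_BGR2LAB).astype(float)
s=.64; y0,y1,x0,x1=[int(v*s) for v in(395,435,460,565)]
L=g[y0:y1,x0:x1]; bg=np.median(L.reshape(-1,3),0); D=np.linalg.norm((L-bg)[...,:],axis=2)
m=(D>18).astype(np.uint8); v,u=np.nonzero(m); v+=y0;u+=x0
Q=ray('top',np.c_[u,v],.005)[:,:2]*1000
vx,vy,cx,cy=cv2.fitLine(Q.astype(np.float32),cv2.DIST_HUBER,0,.01,.01).ravel(); pr=(Q-[cx,cy])@[vx,vy]
keep=abs((Q-[cx,cy])@[-vy,vx])<12; pr=pr[keep]; lo,hi=np.percentile(pr,[1,99]); print('tweez',keep.sum(),'c',cx+vx*(lo+hi)/2,cy+vy*(lo+hi)/2,'len',hi-lo,'ang',np.degrees(np.arctan2(vy,vx)))
# spatula colour
y0,y1,x0,x1=[int(v*s) for v in(388,410,543,640)]
L=g[y0:y1,x0:x1]; bg=np.median(L.reshape(-1,3),0); m=(L[...,0]-bg[0]>18); v,u=np.nonzero(m); v+=y0;u+=x0
Q=ray('top',np.c_[u,v],.005)[:,:2]*1000
vx,vy,cx,cy=cv2.fitLine(Q.astype(np.float32),cv2.DIST_HUBER,0,.01,.01).ravel(); pr=(Q-[cx,cy])@[vx,vy]; lo,hi=pr.min(),pr.max()
print('spat',len(Q),[cx+vx*lo,cy+vy*lo],[cx+vx*hi,cy+vy*hi],hi-lo,np.degrees(np.arctan2(vy,vx)))
# dish by green mask ray at rim edge
h=cv2.cvtColor(im,cv2.COLOR_BGR2HSV); m=((h[...,0]>45)&(h[...,0]<75)&(h[...,1]>100)).astype(np.uint8); m[:,:300]=0;m[:,360:]=0
c=max(cv2.findContours(m,0,1)[0],key=cv2.contourArea)[:,0]; q,r=circ(ray('top',c,.022)*1000);print('dish',q,r)
m=sel(P,d,(.4,.47),(-.03,.05),(.02,.04)).astype(np.uint8)
E
```

```text
jar cap top 368 mid [ 429.7 -103.4   96.3] mean [ 429.4 -103.3   97.6] ext [47.5 48.5  6.4]
jar cap scene 266 mid [ 426.7 -106.    94. ] mean [ 424.9 -108.3   95.6] ext [45.5 46.4  7.3]
bottle head top 96 mid [409.2 124.5  86.7] mean [409.6 124.5  87.7] ext [24.2 22.5  6.5]
bottle head scene 50 mid [409.7 123.4  84.4] mean [407.8 122.3  85.9] ext [22.1 21.4  6.7]
stopper top 138 mid [435.8  12.4  28.8] mean [435.3  11.9  29.4] ext [31.  31.1  4.3]
stopper scene 89 mid [435.4  11.2  27.6] mean [433.5  10.1  28.1] ext [31.3 30.8  4.2]
dish top 338 mid [ 609.1 -243.2   18.2] mean [ 605.5 -249.4   18. ] ext [137.3 115.    6. ]
dish scene 288 mid [ 609.3 -243.6   17.7] mean [ 608.3 -245.3   17.7] ext [137.5 110.3   5.3]
blue1 top 133 mid [ 592.3 -149.8   82.6] mean [ 590.7 -149.1   84.2] ext [28.8 30.7 13.5]
blue1 scene 95 mid [ 589.4 -151.7   81.7] mean [ 587.3 -153.5   82.2] ext [23.8 25.9 12.8]
blue2 top 587 mid [759.6  25.7  79.7] mean [726.1  25.3  79.5] ext [149.4 144.4  38.2]
blue2 scene 531 mid [761.3  25.6  80. ] mean [694.6  24.8  80.8] ext [152.7 144.6  38.5]
flask neck top 291
[... 860 characters left out ...]
ext [129.8 181.5   3.6]
behind lid >.15 top 5752 mid [867.1  49.5 220.3] mean [872.1  49.2 232.5] ext [149.8 194.8 222.3]
behind lid >.15 scene 4072 mid [862.   48.1 214.1] mean [860.3  47.2 207.3] ext [143.9 196.4 216.5]
spat top 183 mid [ 416.7 -366.5    8.7] mean [ 428.  -362.     6.6] ext [ 39.1 161.6   9. ]
spat scene 195 mid [ 416.  -355.6    5.9] mean [ 424.8 -364.7    5.6] ext [ 37.5 176.9   3.6]
tweez 175 c 407.2221312956808 -255.7920835991779 len 140.6537999882347 ang -76.24177
spat 124 [np.float64(429.3027905959207), np.float64(-298.28868383067913)] [np.float64(432.0435212062381), np.float64(-407.66161603889685)] 109.40726622744279 -88.564545
dish [ 584.5 -256.6] 44.69243281687252
```

Run:
```python
from m import *
C=clouds(); np.set_printoptions(suppress=True,precision=1)
for a,b in[((447,149),(605,161)),((602,117),(762,113))]:
    q=ray('top',[[170+a[0]/3.33,220+a[1]/3.33],[170+b[0]/3.33,220+b[1]/3.33]],.004)[:,:2]*1000
    e=q[0]-q[1]; print(q,q.mean(0),np.linalg.norm(e),np.degrees(np.arctan2(e[1],e[0])))
im,P,d=C['top']
g=cv2.cvtColor(im,cv2.COLOR_BGR2LAB).astype(float); hsv=cv2.cvtColor(im,cv2.COLOR_BGR2HSV)
S=hsv[...,1].astype(float); sub=S[258:276,298:360]; m=sub<np.median(sub)-22
n,l,st,c=cv2.connectedComponentsWithStats(cv2.dilate(m.astype(np.uint8),np.ones((2,3)))); i=1+np.argmax(st[1:,4]); v,u=np.nonzero((l==i)&m)
Q=ray('top',np.c_[u+298,v+258],.004)[:,:2]*1000; print('tw',len(Q),Q.mean(0),cv2.minAreaRect(Q.astype(np.float32)))
for n in C:
    im,P,d=C[n]
    Q=P[sel(P,d,(.71,.95),(-.1,.15),(.1,.5))]*1000
    for y in range(-100,150,25):
        q=Q[(Q[:,1]>=y)&(Q[:,1]<y+25)]
        if len(q)>5: print(n,y,'minx',np.percentile(q[:,0],3),'z there',q[q[:,0]<np.percentile(q[:,0],8)][:,2].mean(),end=' | ')
    print()
    Q=P[sel(P,d,(.72,.83),(-.02,.08),(.05,.1))]*1000; print('blue2',Q.min(0),Q.max(0),np.median(Q,0))
    Q=P[sel(P,d,(.62,.73),(-.1,.14),(.06,.19))]*1000
    for z in(65,90,120,150,165): q=Q[abs(Q[:,2]-z)<6]; print(z,np.percentile(q[:,0],[3,50,97]),end=' ')
    print()
```

```text
[[ 405.  -172.6]
 [ 393.3 -298.2]] [ 399.2 -235.4] 126.1121246546773 84.70189625123804
[[ 428.  -297.7]
 [ 429.  -426.3]] [ 428.5 -362. ] 128.62116973074484 90.40718063517207
tw 18 [ 407.9 -199.4] ((406.4577331542969, -199.99794006347656), (50.52360153198242, 5.236095428466797), 88.98725128173828)
top -75 minx 898.636027904082 z there 122.7624862457513 | top -50 minx 869.8588738774499 z there 142.25469012092594 | top -25 minx 858.3808226318343 z there 136.32443494439167 | top 0 minx 855.7247925546126 z there 124.63947566483033 | top 25 minx 859.1985189659313 z there 138.61657354067657 | top 50 minx 868.9923711482226 z there 144.33399454372966 | top 75 minx 828.2605194805617 z there 165.3382367772485 | top 100 minx 799.6768516927842 z there 158.06618502333708 | top 125 minx 788.070771236333 z there 146.75492431929874 | 
blue2 [771.1   2.4  50.1] [810.1  45.8  89.8] [785.9  22.3  75.6]
65 [670.6 685.5 689.1] 90 [677.3 689.5 692.2] 120 [677.6 693.7 695.5] 150 [683.5 696.6 699.2] 165 [682.9 687.6 694.1] 
scene -75 minx 902.1784860688423 z there 196.30526076736035 | scene -50 minx 869.2845383535608 z there 135.90319187065762 | scene -25 minx 857.8019207744885 z there 130.53440864497344 | scene 0 minx 854.6616533524652 z there 117.85533011460761 | scene 25 minx 857.8903657862938 z there 132.9303756454159 | scene 50 minx 866.6852804989934 z there 120.81373605153281 | scene 75 minx 828.5376921918427 z there 155.97277824786966 | scene 100 minx 798.7833116084079 z there 154.3781921226952 | scene 125 minx 787.3396814923137 z there 148.68586517101218 | Traceback (most recent call last):
  File "<stdin>", line 18, in <module>
    return umr_minimum(a, axis, None, out, keepdims, initial, where)
ValueError: zero-size array to reduction operation minimum which has no identity
```

Everything agrees: the tweezers measure 126 mm, the spatula 128.6 mm, and the rack is 182×98 mm at yaw −21°. Bottle first, with the gripper turned to close along the rack's x.

>>> drive_tool(
  targets=[
    [-1,0,-0.1333,0,0,0,-0.04],
    [-1,0,-0.1333,0,0,0,-0.04],
    [-1,0,-0.1333,0,0,0,-0.04],
    [-1,0,-0.1333,0,0,0,-0.04],
    [-1,0,-0.1333,0,0,0,-0.04],
    [-1,0,-0.1333,0,0,0,-0.04],
    [-1,0.07,-0.066,-0.042,0,0,-0.04],
    [-1,0.07,-0.066,-0.042,0,0,-0.04],
    [-1,0.07,-0.066,-0.042,0,0,-0.04],
    [-1,0.07,-0.066,-0.042,0,0,-0.04],
    [-1,0.07,-0.066,-0.042,0,0,-0.04],
    [-1,0.07,-0.066,-0.042,0,0,-0.038],
    [-1,0.07,-0.066,-0.042,0,0,0],
    [-1,0.07,-0.066,-0.042,0,0,0],
    [-1,0,0,0,0,0,0],
    [-1,0,0,0,0,0,0],
  ],
  force=40,
)

```text
time: 1.7
tcp_pos: [0.4097, 0.1229, 0.13]
ee_rot: [-2.589, -1.778, 0.003]
contact_force: [0.2, 0.4, 0.3]
grip_width: 0.0853
finger_force: 0.0
```

>>> drive_tool(
  targets=[
    [-1,0,0.004,-0.056,0,0,0],
    [-1,0,0,-0.056,0,0,0],
    [-1,0,0,-0.056,0,0,0],
    [-1,0,0,-0.056,0,0,0],
    [-1,0,0,-0.056,0,0,0],
    [-1,0,0,-0.056,0,0,0],
    [-1,0,0,0,0,0,0],
    [1,0,0,0,0,0,0],
    [1,0,0,0,0,0,0],
    [1,0,0,0,0,0,0],
    [1,0,0,0,0,0,0],
    [1,0,0,0,0,0,0],
    [1,0,0,0,0,0,0],
    [1,0,0,0,0,0,0],
    [1,0,0,0,0,0,0],
  ],
  force=40,
)

```text
time: 3.2
tcp_pos: [0.411, 0.1246, 0.0309]
ee_rot: [2.588, 1.78, 0.003]
contact_force: [-1.0, 0.4, 3.7]
grip_width: 0.0446
finger_force: 40.0
```

>>> drive_tool(
  targets=[
    [1,0,0,0.03,0,0,0],
    [1,0,0,0.05,0,0,0],
    [1,0,0,0.05,0,0,0],
    [1,0,0,0.05,0,0,0],
    [1,0,0,0.05,0,0,0],
    [1,0.05,0,0,0,0,0],
    [1,0.08,0,0,0,0,0],
    [1,0.09,0.03,0,0,0,0],
    [1,0.08,0.06,0,0,0,0],
    [1,0.08,0.09,0,0,0,0],
    [1,0.08,0.11,0,0,0,0],
    [1,0.07,0.11,0,0,0,0],
    [1,0.062,0.11,0,0,0,0],
    [1,0,0.07,0,0,0,0],
    [1,0,0.035,0,0,0,0],
    [1,0,0,0,0,0,0],
    [1,0,0,0,0,0,0],
    [1,0,0,0,0,0,0],
  ],
)

```text
time: 5.0
tcp_pos: [0.5876, 0.3075, 0.0987]
ee_rot: [2.589, 1.779, -0.001]
contact_force: [-0.3, -0.7, -1.2]
grip_width: 0.0445
finger_force: 41.3
```

Run:
```python
from m import *
im,d=grab('top'); grab('scene'); C=clouds(); np.set_printoptions(suppress=True,precision=1)
s=C['scene'][0][130:220,120:280]; cv2.imwrite('pics/b1.png',cv2.resize(s,None,fx=5,fy=5,interpolation=cv2.INTER_CUBIC))
```

```text
(no output)
```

View pics/b1.png

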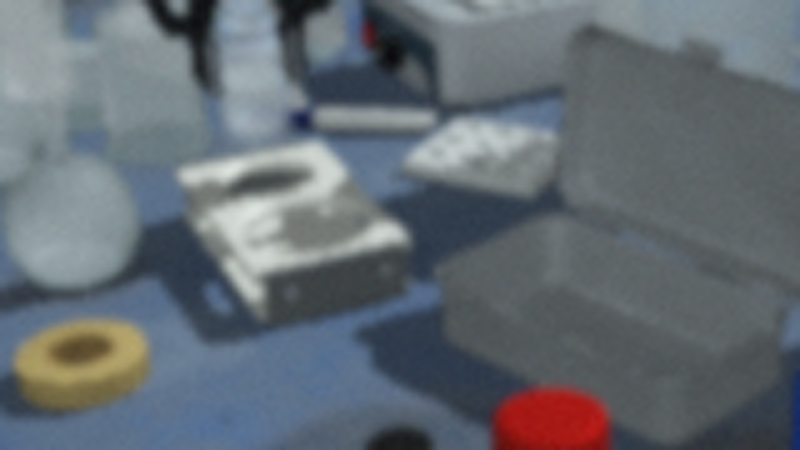

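The bottle hangs upright in the gripper at (255,90), behind and above the rack's small well. I correct the position by 1–1.5 mm and lower it.

>>> drive_tool(
  targets=[
    [1,0.0035,0.005,0,0,0,0],
    [1,0,0,-0.03,0,0,0],
    [1,0,0,-0.03,0,0,0],
    [1,0,0,-0.03,0,0,0],
    [1,0,0,-0.03,0,0,0],
    [1,0,0,-0.025,0,0,0],
    [1,0,0,-0.025,0,0,0],
    [1,0,0,-0.015,0,0,0],
    [1,0,0,-0.009,0,0,0],
    [1,0,0,0,0,0,0],
    [1,0,0,0,0,0,0],
  ],
)

```text
time: 6.2
tcp_pos: [0.5891, 0.3105, 0.0408]
ee_rot: [2.588, 1.78, 0.001]
contact_force: [0.6, -0.0, -0.8]
grip_width: 0.0443
finger_force: 41.2
```

>>> drive_tool(
  targets=[
    [0.2,0,0,0,0,0,0],
    [-0.3,0,0,0,0,0,0],
    [-1,0,0,0,0,0,0],
    [-1,0,0,0,0,0,0],
    [-1,0,0,0,0,0,0],
    [-1,0,0,0,0,0,0],
    [-1,0,0,0,0,0,0],
    [-1,0,0,0.05,0,0,0],
    [-1,0,0,0.08,0,0,0],
    [-1,0,0,0.1,0,0,0],
    [-1,0,0,0.1,0,0,0],
    [-1,-0.05,-0.05,0.05,0,0,0],
    [-1,-0.05,-0.13,0,0,0,0],
    [-1,-0.05,-0.13,0,0,0,0],
    [-1,-0.05,-0.13,0,0,0,0],
    [-1,-0.05,-0.13,0,0,0,0],
    [-1,-0.05,-0.13,0,0,0,0],
    [-1,-0.05,-0.13,0,0,0,0],
    [-1,-0.05,-0.13,0,0,0,0],
  ],
)

```text
time: 8.1
tcp_pos: [0.4681, 0.021, 0.1547]
ee_rot: [2.587, 1.781, 0.001]
contact_force: [0.0, -0.7, 1.6]
grip_width: 0.0853
finger_force: 0.0
```

Run:
```python
from m import *
grab('top'); grab('scene'); C=clouds(); np.set_printoptions(suppress=True,precision=1)
for n in C:
    im,P,d=C[n]; Q=P[sel(P,d,(.54,.65),(.25,.36),(.085,.11))]*1000
    if len(Q): print(n,len(Q),Q.mean(0),(Q.min(0)+Q.max(0))/2,Q.max(0))
print(get_state()['tcp_pos'])
```

```text
top 140 [586.2 307.9  93.3] [587.  310.8  92.6] [602.4 327.4 100.2]
scene 12 [576.6 310.8  89.2] [577.3 309.9  90.9] [580.8 321.7  96.1]
[0.5 0.  0.2]
```

>>> drive_tool(
  targets=[
    [-1,-0.045,-0.1,0,0,0,0],
    [-1,-0.045,-0.12,0,0,0,0],
    [-1,-0.043,-0.12,0,0,0,0],
    [-1,0,-0.08,0,0,0,0],
    [-1,0,0,0,0,0,0],
    [-1,0,0,0,0,0,0],
  ],
)

```text
time: 8.8
tcp_pos: [0.4293, -0.1032, 0.1546]
ee_rot: [-2.589, -1.779, -0.001]
contact_force: [-0.1, 0.5, 0.1]
grip_width: 0.0855
finger_force: 0.0
```

>>> drive_tool(
  targets=[
    [-1,-0.004,-0.006,-0.06,0,0,0],
    [-1,0,0,-0.08,0,0,0],
    [-1,0,0,-0.08,0,0,0],
    [-1,0,0,-0.06,0,0,0],
    [-1,0,0,-0.03,0,0,0],
    [-1,0,0,0,0,0,0],
    [1,0,0,0,0,0,0],
    [1,0,0,0,0,0,0],
    [1,0,0,0,0,0,0],
    [1,0,0,0,0,0,0],
    [1,0,0,0,0,0,0],
    [1,0,0,0,0,0,0],
  ],
  force=40,
)

```text
time: 10.0
tcp_pos: [0.4289, -0.1058, 0.0628]
ee_rot: [2.587, 1.779, 0.003]
contact_force: [0.8, -0.2, 6.4]
grip_width: 0.0527
finger_force: 40.8
```

>>> drive_tool(
  targets=[
    [1,0,0,0.03,0,0,0],
    [1,0,0,0.05,0,0,0],
    [1,0,0,0.05,0,0,0],
    [1,0,0,0.05,0,0,0],
    [1,0,0,0.05,0,0,0],
    [1,0.02,0.05,0,0,0,0],
    [1,0.039,0.1,0,0,0,0],
    [1,0.047,0.12,0,0,0,0],
    [1,0.047,0.12,0,0,0,0],
    [1,0.047,0.12,0,0,0,0],
    [1,0.047,0.12,0,0,0,0],
    [1,0.047,0.12,0,0,0,0],
    [1,0.047,0.12,0,0,0,0],
    [1,0.047,0.12,0,0,0,0],
    [1,0.037,0.1,0,0,0,0],
    [1,0.02,0.05,0,0,0,0],
    [1,0,0,0,0,0,0],
    [1,0,0,0,0,0,0],
    [1,0,0,0,0,0,0],
  ],
)

```text
time: 11.9
tcp_pos: [0.5605, 0.235, 0.1305]
ee_rot: [2.589, 1.779, -0.003]
contact_force: [-0.7, -0.7, -1.9]
grip_width: 0.0527
finger_force: 42.1
```

>>> drive_tool(
  targets=[
    [1,0,0.004,-0.02,0,0,0],
    [1,0,0,-0.03,0,0,0],
    [1,0,0,-0.03,0,0,0],
    [1,0,0,-0.03,0,0,0],
    [1,0,0,-0.03,0,0,0],
    [1,0,0,-0.025,0,0,0],
    [1,0,0,-0.02,0,0,0],
    [1,0,0,-0.012,0,0,0],
    [1,0,0,0,0,0,0],
    [1,0,0,0,0,0,0],
  ],
)

```text
time: 12.9
tcp_pos: [0.5611, 0.238, 0.0719]
ee_rot: [-2.588, -1.78, -0.0]
contact_force: [-1.8, 0.5, 1.9]
grip_width: 0.0526
finger_force: 42.3
```

>>> drive_tool(
  targets=[
    [0,0,0,0,0,0,0],
    [-0.5,0,0,0,0,0,0],
    [-1,0,0,0,0,0,0],
    [-1,0,0,0,0,0,0],
    [-1,0,0,0,0,0,0],
    [-1,0,0,0,0,0,0],
    [-1,0,0,0.05,0,0,0],
    [-1,0,0,0.08,0,0,0],
    [-1,0,0,0.1,0,0,0],
    [-1,0,0,0.1,0,0,0],
    [-1,-0.05,-0.09,0,0,0,0],
    [-1,-0.07,-0.126,0,0,0,0],
    [-1,-0.07,-0.126,0,0,0,0],
    [-1,-0.07,-0.126,0,0,0,0],
    [-1,-0.07,-0.126,-0.1,0,0,0],
    [-1,-0.05,-0.1,-0.1,0,0,0],
    [-1,-0.038,-0.06,-0.1,0,0,0],
    [-1,0,0,0,0,0,0],
    [-1,0,0,0,0,0,0],
  ],
)

```text
time: 14.8
tcp_pos: [0.4374, 0.0134, 0.0821]
ee_rot: [-2.59, -1.779, -0.001]
contact_force: [0.6, 0.4, 0.2]
grip_width: 0.0853
finger_force: 0.0
```

Run:
```python
from m import *
grab('top'); grab('scene'); C=clouds(); np.set_printoptions(suppress=True,precision=1)
for n in C:
    im,P,d=C[n]
    for b in(((.54,.65),(.27,.36),(.085,.11)),((.5,.61),(.18,.28),(.098,.12)),((.39,.47),(-.03,.05),(.025,.036))):
        Q=P[sel(P,d,*b)]*1000
        if len(Q): print(n,len(Q),Q.mean(0),(Q.min(0)+Q.max(0))/2,Q.max(0))
im=C['top'][0][160:290,90:330]; cv2.imwrite('pics/c2.png',cv2.resize(im,None,fx=3.3,fy=3.3,interpolation=cv2.INTER_CUBIC))
```

```text
top 129 [587.7 307.8  93.9] [589.4 310.6  92.6] [604.9 326.8  99.8]
top 369 [560.8 238.6 106.3] [561.7 240.1 103.8] [588.1 266.1 109.4]
scene 46 [585.5 307.   93. ] [587.4 308.2  91.4] [598.5 322.8  97.4]
scene 53 [544.4 241.8 104.1] [549.3 239.8 103.5] [564.4 261.4 108.8]
scene 90 [433.1   9.5  28.2] [435.8  11.2  27.4] [453.1  27.5  29.8]
```

View pics/c2.png

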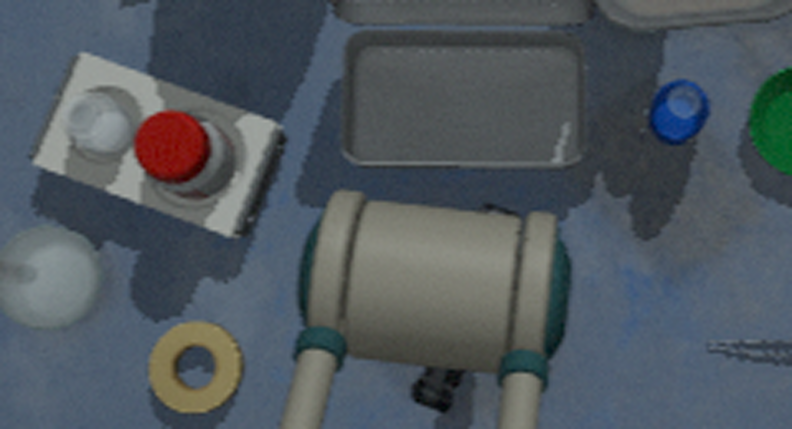

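Both stand in their wells: bottle at (100,120), jar at (175,147) in the crop, at the expected heights. Now the stopper.

>>> drive_tool(
  targets=[
    [-1,-0.006,-0.005,-0.05,0,0,0],
    [-1,0,0,-0.07,0,0,0],
    [-1,0,0,-0.07,0,0,0],
    [-1,0,0,-0.05,0,0,0],
    [-1,0,0,-0.02,0,0,0],
    [-1,0,0,0,0,0,0],
    [1,0,0,0,0,0,0],
    [1,0,0,0,0,0,0],
    [1,0,0,0,0,0,0],
    [1,0,0,0,0,0,0],
    [1,0,0,0,0,0,0],
    [1,0,0,0,0,0,0],
    [1,0,0,0,0,0,0],
    [1,0,0,0.04,0,0,0],
    [1,0,0,0.08,0,0,0],
    [1,0,0,0.08,0,0,0],
    [1,0,0,0.06,0,0,0],
    [1,0,0,0,0,0,0],
  ],
  force=30,
)

```text
time: 16.7
tcp_pos: [0.4369, 0.0117, 0.0839]
ee_rot: [2.585, 1.778, 0.006]
contact_force: [0.9, -0.8, -0.0]
grip_width: 0.0326
finger_force: 29.8
```

>>> drive_tool(
  targets=[
    [1,0,-0.05,0.07,0,0,0],
    [1,0,-0.1,0.08,0,0,0],
    [1,0,-0.128,0,0,0,0],
    [1,0,-0.128,0,0,0,0],
    [1,0.02,-0.128,0,0,0,0],
    [1,0.05,-0.128,0,0,0,0],
    [1,0.08,-0.12,0,0,0,0],
    [1,0.1,-0.08,0,0,0,0],
    [1,0.11,-0.036,0,0,0,0],
    [1,0.09,0,0,0,0,0],
    [1,0.04,0,0,0,0,0],
    [1,0,0,-0.08,0,0,0],
    [1,0,0,-0.1,0,0,0],
    [1,0,0,-0.1,0,0,0],
    [1,0,0,-0.07,0,0,0],
    [1,0,0,-0.03,0,0,0],
    [1,0,0,0,0,0,0],
    [1,0,0,0,0,0,0],
  ],
)

```text
time: 18.5
tcp_pos: [0.5824, -0.2576, 0.0135]
ee_rot: [2.588, 1.78, 0.001]
contact_force: [0.9, 0.6, -0.0]
grip_width: 0.0328
finger_force: 29.9
```

>>> drive_tool(
  targets=[
    [0.06,0,0,0,0,0,0],
    [0.06,0,0,0,0,0,0],
    [0.06,0,0,0,0,0,0],
    [0.06,0,0,0.04,0,0,0],
    [0.06,0,0,0.08,0,0,0],
    [0.06,0,0,0.1,0,0,0],
    [0.06,-0.05,0.006,0.04,0,0,0],
    [0.0,-0.1,0.012,0,0,0,0.03],
    [0.0,-0.12,0.015,0,0,0,0.03],
    [0.0,-0.12,0.015,0,0,0,0.027],
    [0.0,-0.12,0.015,0,0,0,0],
    [0.0,-0.07,0.009,0,0,0,0],
    [0.0,-0.032,0,0,0,0,0],
    [0.0,0,0,-0.1,0,0,0],
    [0.0,0,0,-0.08,0,0,0],
    [0,0,0,0,0,0,0],
    [0,0,0,0,0,0,0],
  ],
)

```text
time: 20.2
tcp_pos: [0.3994, -0.2364, 0.0374]
ee_rot: [2.321, 2.116, 0.0]
contact_force: [0.1, -1.1, 1.1]
grip_width: 0.0428
finger_force: 0.0
```

Run:
```python
from m import *
grab('top'); grab('scene'); C=clouds(); np.set_printoptions(suppress=True,precision=1)
for n in C:
    im,P,d=C[n]
    Q=P[sel(P,d,(.53,.64),(-.31,-.2),(.026,.045))]*1000
    if len(Q): print(n,len(Q),Q.mean(0),(Q.min(0)+Q.max(0))/2,Q.max(0))
im=C['scene'][0][190:330,200:410]; cv2.imwrite('pics/c3.png',cv2.resize(im,None,fx=3.8,fy=3.8,interpolation=cv2.INTER_CUBIC))
```

```text
top 131 [ 581.6 -257.    32.7] [ 581.8 -258.1   31.1] [ 598.2 -241.7   34.8]
scene 118 [ 579.8 -258.8   31.1] [ 581.6 -257.3   29.6] [ 597.6 -240.5   33.1]
```

View pics/c3.png

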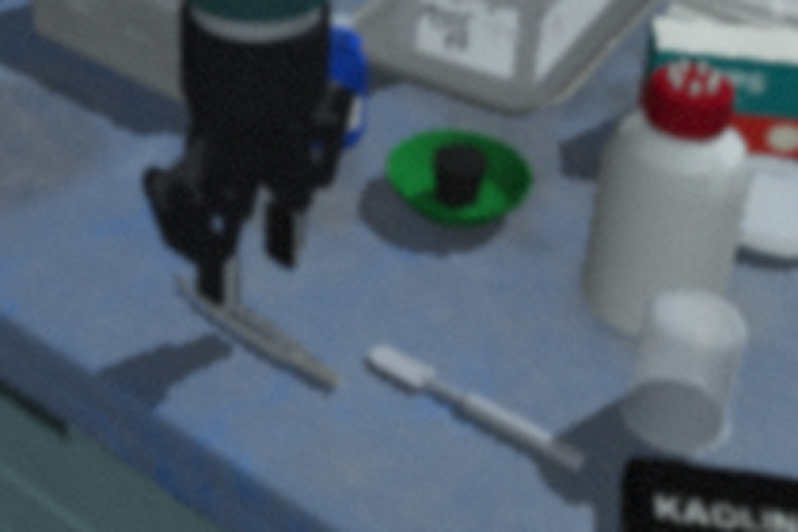

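The stopper stands in the dish at (460,175) and the fingers straddle the tweezers. I go down and grip.

>>> drive_tool(
  targets=[
    [0,-0.002,0,-0.05,0,0,0],
    [0,0,0,-0.05,0,0,0],
    [0,0,0,-0.018,0,0,0],
    [0,0,0,0,0,0,0],
    [1,0,0,0,0,0,0],
    [1,0,0,0,0,0,0],
    [1,0,0,0,0,0,0],
    [1,0,0,0,0,0,0],
    [1,0,0,0,0,0,0],
    [1,0,0,0,0,0,0],
  ],
  force=25,
)

```text
time: 21.3
tcp_pos: [0.3986, -0.2363, 0.0022]
ee_rot: [2.32, 2.115, 0.001]
contact_force: [0.1, 0.2, 6.6]
grip_width: 0.0111
finger_force: 26.6
```

>>> drive_tool(
  targets=[
    [1,0,0,0.06,0,0,0],
    [1,0,0,0.1,0,0,0],
    [1,0,0,0.1,0,0,0],
    [1,0,0.05,0.1,0,0,0],
    [1,0,0.12,0,0,0,0.012],
    [1,0,0.13,0,0,0,0.012],
    [1,0,0.13,0,0,0,0],
    [1,0,0.13,0,0,0,0],
    [1,0.06,0.12,0,0,0,0],
    [1,0.1,0.1,0,0,0,0],
    [1,0.11,0.06,0,0,0,0],
    [1,0.12,0.02,0,0,0,0],
    [1,0.12,0,0,0,0,0],
    [1,0.08,0,0,0,0,0],
    [1,0.04,0,0,0,0,0],
    [1,0,0,0,0,0,0],
    [1,0,0,0,0,0,0],
  ],
)

```text
time: 23.0
tcp_pos: [0.5851, 0.0222, 0.109]
ee_rot: [-2.239, -2.201, 0.003]
contact_force: [-0.6, 0.0, 0.3]
grip_width: 0.0111
finger_force: 25.9
```

>>> drive_tool(
  targets=[
    [1,0.007,0,-0.04,0,0,0],
    [1,0,0,-0.08,0,0,0],
    [1,0,0,-0.08,0,0,0],
    [1,0,0,-0.07,0,0,0],
    [1,0,0,-0.04,0,0,0],
    [1,0,0,-0.03,0,0,0],
    [1,0,0,0,0,0,0],
    [1,0,0,0,0,0,0],
  ],
)

```text
time: 23.8
tcp_pos: [0.5894, 0.0221, 0.008]
ee_rot: [2.24, 2.202, 0.001]
contact_force: [0.3, -0.6, 0.5]
grip_width: 0.0109
finger_force: 25.9
```

>>> drive_tool(
  targets=[
    [0.5,0,0,0,0,0,0],
    [0.5,0,0,0,0,0,0],
    [0.5,0,0,0,0,0,0],
    [0.5,0,0,0.06,0,0,0],
    [0.5,0,0,0.1,0,0,0],
    [0.5,0,0,0.1,0,0,0],
    [0.5,-0.04,0,0.08,0,0,0],
    [0,-0.1,0,0,0,0,0.011],
    [0,-0.12,-0.02,0,0,0,0],
    [0,-0.12,-0.06,0,0,0,0],
    [0,-0.08,-0.1,0,0,0,0],
    [0,-0.05,-0.12,0,0,0,0],
    [0,-0.028,-0.14,0,0,0,0],
    [0,0,-0.14,0,0,0,0],
    [0,0,-0.14,0,0,0,0],
    [0,0,-0.14,0,0,0,0],
    [0,0,-0.14,0,0,0,0],
    [0,0,-0.14,0,0,0,0],
    [0,0,-0.12,0,0,0,0],
    [0,0,-0.05,0,0,0,0],
  ],
)

```text
time: 25.8
tcp_pos: [0.4278, -0.3747, 0.1098]
ee_rot: [2.203, 2.236, -0.001]
contact_force: [0.4, 0.6, -0.3]
grip_width: 0.0427
finger_force: 0.0
```

>>> drive_tool(
  targets=[
    [0,0,-0.02,-0.04,0,0,0],
    [0,0,0,-0.08,0,0,0],
    [0,0,0,-0.08,0,0,0],
    [0,0,0,-0.04,0,0,0],
    [0,0,0,0,0,0,0],
  ],
)

```text
time: 26.3
tcp_pos: [0.4264, -0.3741, 0.0354]
ee_rot: [-2.197, -2.238, -0.001]
contact_force: [-0.1, 0.3, -0.4]
grip_width: 0.043
finger_force: 0.0
```

Run:
```python
from m import *
grab('top'); grab('scene'); C=clouds()
a=cv2.resize(C['top'][0][165:215,185:275],None,fx=4,fy=4,interpolation=cv2.INTER_CUBIC)
b=cv2.resize(C['scene'][0][250:330,270:390],None,fx=3.6,fy=3.6,interpolation=cv2.INTER_CUBIC)
o=np.zeros((max(a.shape[0],b.shape[0]),a.shape[1]+b.shape[1],3),np.uint8);o[:a.shape[0],:a.shape[1]]=a;o[:b.shape[0],a.shape[1]:]=b
cv2.imwrite('pics/c4.png',o)
```

```text
(no output)
```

View pics/c4.png

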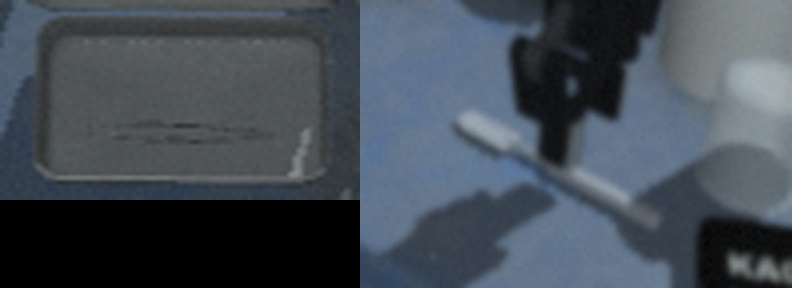

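The tweezers lie flat in the box (left panel, (190,132)). The fingers are over the spatula's handle near its origin.

>>> drive_tool(
  targets=[
    [0,0.003,0.002,-0.05,0,0,0],
    [0,0,0,-0.04,0,0,0],
    [0,0,0,-0.02,0,0,0],
    [0,0,0,0,0,0,0],
    [1,0,0,0,0,0,0],
    [1,0,0,0,0,0,0],
    [1,0,0,0,0,0,0],
    [1,0,0,0,0,0,0],
    [1,0,0,0,0,0,0],
    [1,0,0,0,0,0,0],
    [1,0,0,0.04,0,0,0],
    [1,0,0,0.1,0,0,0],
    [1,0,0,0.1,0,0,0],
    [1,0,0,0.12,0,0,0],
    [1,0,0,0,0,0,0],
  ],
  force=40,
)

```text
time: 27.9
tcp_pos: [0.4308, -0.3787, 0.1178]
ee_rot: [2.195, 2.234, -0.001]
contact_force: [0.4, -0.8, -1.3]
grip_width: 0.008
finger_force: 39.1
```

>>> drive_tool(
  targets=[
    [1,0,0.06,0,0,0,0],
    [1,0,0.12,0,0,0,0],
    [1,0,0.14,0,0,0,0],
    [1,0,0.14,0,0,0,0],
    [1,0,0.14,0,0,0,0],
    [1,0,0.14,0,0,0,0],
    [1,0,0.14,0,0,0,-0.01],
    [1,0.02,0.14,0,0,0,0],
    [1,0.06,0.11,0,0,0,0],
    [1,0.1,0.09,0,0,0,0],
    [1,0.11,0.06,0,0,0,0],
    [1,0.12,0.017,0,0,0,0],
    [1,0.11,0,0,0,0,0],
    [1,0.07,0,0,0,0,0],
    [1,0.032,0,0,0,0,0],
    [1,0,0,0,0,0,0],
    [1,0,0,0,0,0,0],
    [1,0,0,0,0,0,0],
  ],
)

```text
time: 29.7
tcp_pos: [0.6132, 0.013, 0.1123]
ee_rot: [-2.236, -2.205, 0.002]
contact_force: [-0.2, 0.3, -0.8]
grip_width: 0.0081
finger_force: 39.1
```

Run:
```python
from m import *
grab('scene'); im=load('scene')[0]
cv2.imwrite('pics/c5.png',cv2.resize(im[120:250,180:320],None,fx=4.5,fy=4.5,interpolation=cv2.INTER_CUBIC))
```

```text
(no output)
```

View pics/c5.png

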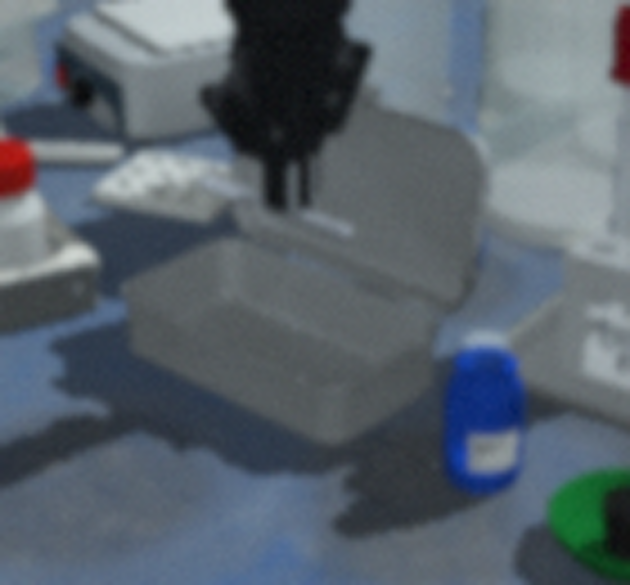

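>>> drive_tool(
  targets=[
    [1,0.012,0,-0.04,0,0,0],
    [1,0,0,-0.07,0,0,0],
    [1,0,0,-0.07,0,0,0],
    [1,0,0,-0.07,0,0,0],
    [1,0,0,-0.04,0,0,0],
    [1,0,0,-0.03,0,0,0],
    [1,0,0,-0.02,0,0,0],
    [1,0,0,0,0,0,0],
    [1,0,0,0,0,0,0],
  ],
)

```text
time: 30.65
tcp_pos: [0.6193, 0.0128, 0.0111]
ee_rot: [2.236, 2.205, 0.001]
contact_force: [0.6, 0.2, -0.6]
grip_width: 0.0075
finger_force: 39.1
```

>>> drive_tool(
  targets=[
    [1,0,0,-0.012,0,0,0],
    [1,0,0,0,0,0,0],
    [0.66,0,0,0,0,0,0],
    [0.66,0,0,0,0,0,0],
    [0.66,0,0,0,0,0,0],
    [0.66,0,0,0.05,0,0,0],
    [0.66,0,0,0.08,0,0,0],
    [0.66,0,0,0.1,0,0,0],
    [0.66,0,0,0.1,0,0,0],
    [1,-0.06,0,0.12,0,0,0],
    [1,-0.1,0,0.12,0,0,0],
    [1,-0.06,0,0.12,0,0,0],
    [1,0,0,0.08,0,0,0],
    [1,0,0,0.05,0,0,0],
    [1,0,0,0,0,0,0],
  ],
)

```text
time: 32.15
tcp_pos: [0.5539, 0.0128, 0.2558]
ee_rot: [2.233, 2.203, 0.006]
contact_force: [0.2, -0.7, 0.0]
grip_width: -0.0001
finger_force: 0.0
```

Run:
```python
from m import *
grab('scene'); im=load('scene')[0]
cv2.imwrite('pics/c6.png',cv2.resize(im[60:230,150:320],None,fx=3.5,fy=3.5,interpolation=cv2.INTER_CUBIC))
```

```text
(no output)
```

View pics/c6.png

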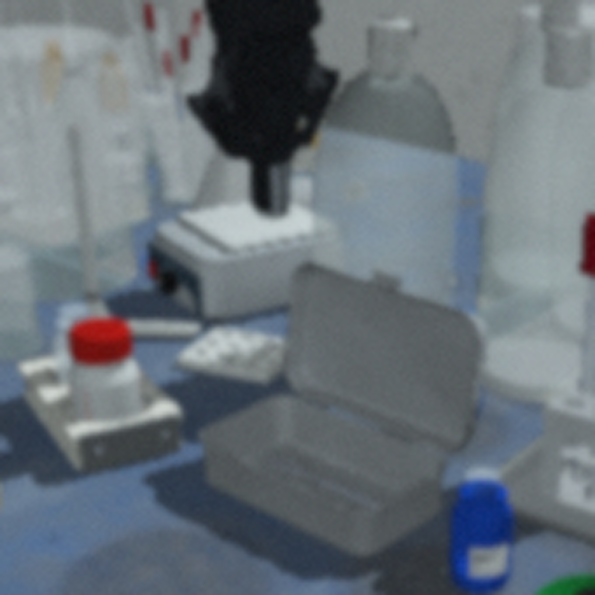

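>>> drive_tool(
  targets=[
    [1,0.06,-0.01,0,0,0,0],
    [1,0.1,-0.02,0,0,0,0],
    [1,0.11,-0.01,0,0,0,0],
    [1,0.11,0,0,0,0,0],
    [1,0.11,0,0,0,0,0],
    [1,0.09,0,0,0,0,0],
    [1,0.057,0,0,0,0,0],
    [1,0,0,0,0,0,0],
    [1,0,0,-0.06,0,0,0],
    [1,0,0,-0.08,0,0,0],
    [1,0,0,-0.08,0,0,0],
    [1,0,0,-0.08,0,0,0],
    [1,0,0,-0.06,0,0,0],
    [1,0,0,-0.05,0,0,0],
    [1,0,0,0,0,0,0],
    [1,0,0,0,0,0,0],
  ],
)

```text
time: 33.8
tcp_pos: [0.7428, 0.0009, 0.1294]
ee_rot: [-2.236, -2.205, 0.002]
contact_force: [0.2, 0.4, 0.1]
grip_width: 0.0001
finger_force: 0.0
```

Now push forward at z≈0.13.

>>> drive_tool(
  targets=[
    [1,-0.04,0,0,0,0,0],
    [1,-0.04,0,0,0,0,0],
    [1,-0.04,0,0,0,0,0],
    [1,-0.04,0,0,0,0,0],
    [1,-0.04,0,0,0,0,0],
    [1,-0.04,0,0,0,0,0],
    [1,-0.04,0,0,0,0,0],
    [1,-0.04,0,0,0,0,0],
    [1,-0.04,0,0,0,0,0],
    [1,0,0,0,0,0,0],
  ],
)

```text
time: 34.8
tcp_pos: [0.6335, 0.001, 0.1302]
ee_rot: [-2.236, -2.205, 0.002]
contact_force: [-0.5, 1.1, 0.4]
grip_width: -0.0007
finger_force: 0.0
```

>>> drive_tool(
  targets=[
    [1,-0.04,0,0,0,0,0],
    [1,-0.04,0,0,0,0,0],
    [1,-0.04,0,-0.02,0,0,0],
    [1,-0.03,0,-0.03,0,0,0],
    [1,0,0,-0.03,0,0,0],
    [1,0,0,-0.03,0,0,0],
    [1,0,0,-0.03,0,0,0],
    [1,0,0,-0.02,0,0,0],
    [1,0,0,0,0,0,0],
  ],
)

```text
time: 35.7
tcp_pos: [0.5903, 0.0009, 0.0805]
ee_rot: [-2.235, -2.205, 0.002]
contact_force: [0.8, 0.2, -0.5]
grip_width: 0.0001
finger_force: 0.0
```

Run:
```python
from m import *
grab('top');grab('scene'); im=load('scene')[0]
cv2.imwrite('pics/c7.png',cv2.resize(im[60:230,150:320],None,fx=3.5,fy=3.5,interpolation=cv2.INTER_CUBIC))
C=clouds()
for n in C:
    _,P,d=C[n]
    for y in((-.07,-.03),(.07,.11)):
        Q=P[sel(P,d,(.54,.72),y,(.04,.2))]*1000; print(n,len(Q),np.percentile(Q,[3,50,97],axis=0).round(1).tolist())
```

```text
top 215 [[545.8, -69.8, 62.9], [577.0, -62.3, 76.1], [631.6, -51.9, 81.4]]
top 449 [[549.2, 70.7, 63.2], [584.2, 87.0, 76.5], [630.1, 105.5, 81.1]]
scene 341 [[546.3, -69.0, 57.7], [575.8, -51.1, 71.6], [651.4, -31.3, 77.3]]
scene 235 [[549.3, 71.1, 59.3], [577.4, 89.0, 72.0], [641.1, 108.7, 77.4]]
```

View pics/c7.png

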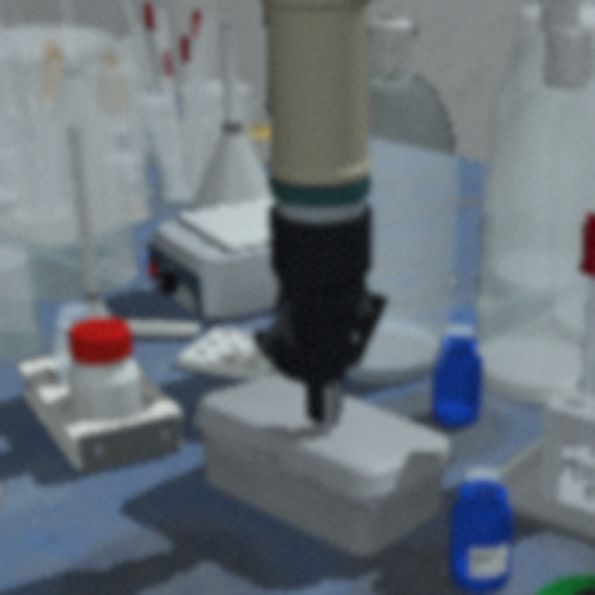

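The lid is coming down: the height reads 76 mm, then 72 mm in the later picture. I let it settle and measure again.

>>> drive_tool(
  targets=[
    [1,-0.03,0,0,0,0,0],
    [1,0,0,0,0,0,0],
    [1,0,0,0,0,0,0],
    [1,0,0,0,0,0,0],
    [1,0,0,0,0,0,0],
  ],
)

```text
time: 36.3
tcp_pos: [0.5821, 0.0009, 0.0822]
ee_rot: [2.236, 2.206, 0.001]
contact_force: [-1.0, -1.1, 0.7]
grip_width: -0.0002
finger_force: 0.0
```

```bash
cat > lid.py <<'E'
from m import *
grab('top');grab('scene');C=clouds()
for n in C:
    _,P,d=C[n]
    for x in((.56,.585),(.6,.625),(.63,.655)):
        Q=P[sel(P,d,x,(-.07,-.03),(.04,.2))|sel(P,d,x,(.06,.11),(.04,.2))]*1000; print(n,x,len(Q),np.median(Q[:,2]).round(1))
    for b in(((.54,.65),(.27,.36),(.085,.11)),((.5,.61),(.18,.28),(.098,.12)),((.53,.64),(-.31,-.2),(.026,.045))):
        Q=P[sel(P,d,*b)]*1000
        if len(Q): print(n,len(Q),((Q.min(0)+Q.max(0))/2).round(1),Q.max(0).round(1))
E
python3 lid.py
```

```text
top (0.56, 0.585) 248 66.7
top (0.6, 0.625) 142 66.7
top (0.63, 0.655) 0 nan
top 135 [589.6 310.2  92.3] [605.  326.4  99.4]
top 370 [561.8 239.9 104.4] [588.1 266.1 110.3]
top 130 [ 581.5 -258.2   32.5] [ 597.8 -241.8   35.9]
scene (0.56, 0.585) 140 65.4
scene (0.6, 0.625) 127 65.4
scene (0.63, 0.655) 80 65.2
scene 46 [588.  309.5  91.3] [602.  322.4  96.9]
scene 129 [559.  237.8 102.3] [584.  262.4 106.6]
scene 119 [ 582.  -256.9   29.6] [ 599.3 -239.9   33. ]
  return _methods._mean(a, axis=axis, dtype=dtype,
  ret = ret.dtype.type(ret / rcount)
```

The lid is level at 66 mm, so it's shut. Bottle, jar and stopper are all in place. I lift the arm clear, let everything come to rest and hand in.

>>> drive_tool(
  targets=[
    [1,0,0,0.06,0,0,0],
    [1,0,0,0.12,0,0,0],
    [1,0,0,0.12,0,0,0],
    [1,0,0,0.06,0,0,0],
    [0,0,0,0,0,0,0],
    [0,0,0,0,0,0,0],
    [0,0,0,0,0,0,0],
    [0,0,0,0,0,0,0],
    [0,0,0,0,0,0,0],
  ],
)

```text
time: 37.3
tcp_pos: [0.5813, 0.0009, 0.1887]
ee_rot: [-2.236, -2.205, 0.002]
contact_force: [0.8, 0.2, -0.3]
grip_width: 0.0424
finger_force: 0.0
```

```bash
python3 lid.py 2>/dev/null && python3 -c "
from bench import *
print(job_done())"
```

```text
top (0.56, 0.585) 266 66.6
top (0.6, 0.625) 221 67.0
top (0.63, 0.655) 157 66.9
top 140 [588.3 310.7  92.4] [604.9 327.3  99.8]
top 368 [561.7 239.8 103.5] [587.9 265.8 108.9]
top 132 [ 581.5 -258.    30.7] [ 597.8 -242.    35. ]
scene (0.56, 0.585) 142 65.4
scene (0.6, 0.625) 129 65.5
scene (0.63, 0.655) 112 65.2
scene 45 [587.8 310.5  91.5] [601.  327.   97.9]
scene 126 [560.  238.4 102.4] [584.7 263.3 106.7]
scene 121 [ 583.2 -256.6   29.6] [ 601.5 -239.9   33.2]
the job is handed in; nothing more can be done
None
```

The job is handed in at about 37 s and no verdict came back: the tweezers and spatula are in the box with its lid shut, the bottle and jar stand upright in their wells, the stopper is in the dish, and the arm is clear of everything.

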